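# Load a fuel-cell cassette up the ramp of a test cradle until the catch clicks

### The job

Push the blue fuel-cell cassette up the ramp of the test cradle, without lifting it, until it is fully home: the yellow spring catch has popped up behind it and it stays pressed against the sprung brass contact plate at the top. Push gently at the end, so that the contact plate is never driven to the end of its travel, and leave the grey spare cassette and the other things on the bench where they are.

Things in the scene. Friction and masses are not known exactly. Their poses are not given: they have to be found in the camera images.
- cassette: Blue fuel-cell cassette to load, loose, 0.3 to 0.65 kg: block 110 mm long (x), 80 wide (y), 58 high, blue end plates, brass-coloured middle, two terminals up to 68 mm. Origin: centre of its underside; x points to the nose, which goes up the ramp; z up. Starts flat on the bench before the ramp, nose towards it, up to 0.2 rad and 18 mm askew.
- push_pad (a point): Centre of the outer face of the black rubber push pad on the cassette's rear end, made to be pushed. Pad 44 mm wide, 20 mm high, its centre 24 mm above the cassette's underside, 14 mm out from the rear face (this point is at x = -69 mm in the cassette's frame).
- cradle: Test cradle, fixed. Origin: middle of the toe line where the ramp rises from the bench without a step, at bench height. x is level, in the direction of climb; y to its left; z up. Ramp 300 mm long, slope 0.14 rad. White rails leave a lane 85 mm wide and stand 18 mm above the ramp. A grey contact head (66 mm above the ramp) crosses the lane near the top.
- contact_plate (a joint): Travel of the brass contact plate, the sprung top stop (6 to 50 mm above the ramp), up the slope: 0 free, end at 0.020 m; 1 N starts it, then 0.7 N per mm. The catch snaps up at about 6 mm; beyond 17 mm counts as driven to its end. Its head is clamped at an unknown setting, not reported: the free plate's face is 160 to 200 mm up the slope from the toe line.
- catch (a joint): Angle of the yellow spring catch: 0 raised (tips 8 mm above the ramp), 0.26 rad pressed flush by the cassette riding over it (about 1 N). Two prongs 9 mm wide, 31 to 40 mm either side of the lane's centre line (the middle is clear), hinged at the lower end. Tips 104 mm down the slope from the free plate's face: they rise behind the rear face of a cassette that is home.
- spare: Grey spare cassette of the same shape and size, loose, beside the cradle. Origin: centre of its underside. To be left alone.
- fan: Black cooling fan on a steel foot, 75 mm wide, 96 mm high, loose. Origin: centre of its underside. To be left alone.
- bottle: White plastic bottle with a blue cap, 64 mm across, 150 mm high, loose. Origin: centre of its underside. To be left alone.
- jar: Amber jar with a black lid, 66 mm across, 90 mm high, loose. Origin: centre of its underside. To be left alone.
- mouth (a point): Middle of the mouth, on the bench 60 mm before the toe line (cradle x = -60 mm), between the ends of two white wings, 26 mm high, that narrow from about 145 mm apart here to the lane's 85 mm.
- wrench: Steel wrench, 160 mm long, lying on the far side of the bench, loose. Origin: middle of its underside. To be left alone.
- driver: Screwdriver, 180 mm long, lying on the far side of the bench, loose. Origin: middle of its underside. To be left alone.
Not all that is in view belongs to the job. Leave any red look-alike of the cassette alone.

How it is judged (in metres and radians):
At the end, for the whole second after the job is handed in: The cassette rests upright in the lane of the ramp (within 10 mm of its centre line, lying along it), at rest, keeping the contact plate pressed at least 3 mm, with the catch risen behind it (below 0.12 rad) (value of joint contact_plate above 0.003 m and value of joint catch below 0.12 rad and x of cassette in the frame of cradle above 0.09 m and y of cassette in the frame of cradle between -0.01 and 0.01 m and angle between the x axis of cassette and the x axis of cradle, either way round below 0.22 rad and angle between cassette's own z axis and vertical below 0.22 rad and linear speed of cassette below 0.01 m/s); the robot touches nothing.
It fails at once if the contact plate is driven to the end of its travel (beyond 17 mm) (value of joint contact_plate above 0.017 m).
It fails at once if the cassette is lifted (its underside's centre more than 50 mm above the bench) or tipped more than 0.5 rad (height (world z) of cassette above 0.05 m or angle between cassette's own z axis and vertical above 0.5 rad).
It fails at once if a bystander (spare cassette, fan, bottle, jar, wrench, screwdriver) is moved more than 20 mm (distance of any of spare, fan, bottle, jar, wrench, driver from where it was at the start of the episode above 0.02 m).
It also fails if it takes over 54 s, if anything falls off the work surface, if the arm or the gripper's body presses on something with over 40 N, if the wrist force passes 120 N, or if a joint passes its speed limit or range.

### The arm

A 6-joint arm with a two-finger parallel gripper is mounted at the origin on the work surface. World frame = base frame: x ahead of the robot, y to its left, z up, the work surface at z = 0. Lengths are in m, angles in degrees, forces in N, time in s.
With the tool pointing down it reaches from about 0.325 to 0.775 m from the base axis. Payload 5.5 kg.
Tool frame: the origin (TCP) lies at the centre of the arm's flange, where the gripper is bolted on; the fingertips stand 182 mm ahead of it and the grasp point (between the pads) lies 163 mm ahead of it; z points along the fingers, y is the line along which they close (so a half turn about z gives the same grasp; the last joint's range is limited). The gripper opens to 88 mm and grips with 3 to 60 N. Pads are 20 mm wide; open, the fingers measure 115 mm over their backs; the gripper's body (75 mm by 178 mm) begins 61 mm behind the grasp point.
Start: joints at [73.986, 5.22, 70.514, -0, 104.267, -3.249], TCP at [0.133, 0.585, 0.405] pointing down, gripper open.
Joint ranges: [-164.24, 164.24], [-49.07, 125.15], [9.68, 141.18], [-86.29, 266.29], [3.28, 154.24], [-151.56, 151.56]. Speed limits (degrees/s): [147.25, 147.25, 172.46, 180, 180, 180].

### API

Orientations are given as [roll, pitch, yaw] about the fixed x, y, z axes, in that order (R = Rz(yaw) Ry(pitch) Rx(roll)).
In Python, from station import r gives the robot as it stands. The module is installed in compiled form; this text tells all that it offers. Calls block until the motion is done:
- r.reach(position, orientation): joint-space move of the TCP to a pose.
- r.servo_line(position, rotation=None, speed=0.15): straight line of the TCP; rotation=None keeps the orientation; speed is the mean speed in m/s.
- r.move_joints(angles): joint-space move.
- r.let_go() and r.grab(squeeze=None): open the fingers fully, or close them until they stop; squeeze is the grip in N (None keeps the last).
- r.wait(seconds).
- r.inverse_kinematics(position, orientation): joint angles nearest the present ones, or None.
- r.sense(): the state.
- r.snapshot(name): name is "scene" or "top"; returns a dict with "frame" (420x560x3 uint8, red, green, blue), "fx", "fy", "cx", "cy" (pixels), "R" (3x3) and "t" (3): a world point X has camera coordinates R X + t. Camera axes: x right, y down, z forward; pixel columns grow to the right and rows downward; lengths in m; the calibration is good to about 2 mm. A picture is of the moment at which its call begins. There is no depth.
A pose or a line that the arm cannot do raises r.IKError and nothing moves.
- r.hand_in(): hands the job in; it is judged then, once.
The state is a dict: "clock": time; "joints": joint angles; "joint_vel": joint speeds; "joint_torque": joint torques, N m; "tcp_pos": TCP position; "orientation": TCP orientation; "contact_force": force on the tool from outside, world axes, zero at the start; "torque": the same for the moment, N m; "opening": finger opening in m; "gripper_force": force on a finger pad.
Only numpy, scipy, OpenCV 4.12 (cv2) and the standard library are available. Lean on these libraries where they do the work, as an engineer would, in place of code of your own. Each camera call takes 0.05 s, during which the arm holds its last target. There are 200 camera calls.

## Working session

There is one attempt and no reset: what is moved stays moved. The work goes in short steps, each a Python script; the robot and the scene stay as the last script left them, time stands still between calls to the robot, and variables do not carry over. Pictures are saved under pics/ and viewed, at most 10 in all, crops included, and the job is handed in when it is done.

```bash
mkdir -p pics; python3 - <<'E'
from station import r
import cv2,pickle
for n in("scene","top"):
    s=r.snapshot(n); pickle.dump(s,open(n+".pkl","wb"))
    cv2.imwrite(f"pics/{n}0.png",cv2.resize(s["frame"][:,:,::-1],(800,600),interpolation=cv2.INTER_CUBIC))
    print(n,s["fx"],s["cx"],s["cy"],s["R"],s["t"])
print(r.sense()["clock"])
E
```

```text
scene 462.806342722454 287.16454783930925 207.59621573065428 [[ 0.1513608   0.98835326 -0.01573973]
 [ 0.72622599 -0.1219916  -0.67654553]
 [-0.6705861   0.09097187 -0.73623257]] [-0.08519349 -0.42418214  1.85778841]
top 423.42674747628445 274.03861813899596 203.74851099952105 [[ 0.00408317 -0.99998123  0.00456831]
 [-0.99016272 -0.00468193 -0.13984229]
 [ 0.13986106 -0.00395237 -0.99016325]] [-0.01032341  0.59945455  1.37602404]
0.1
```

View pics/scene0.png

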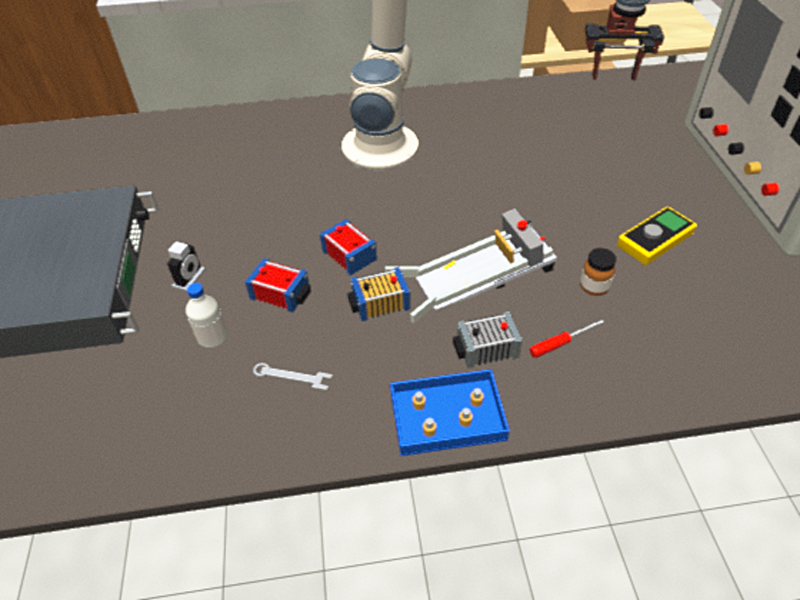

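View pics/top0.png

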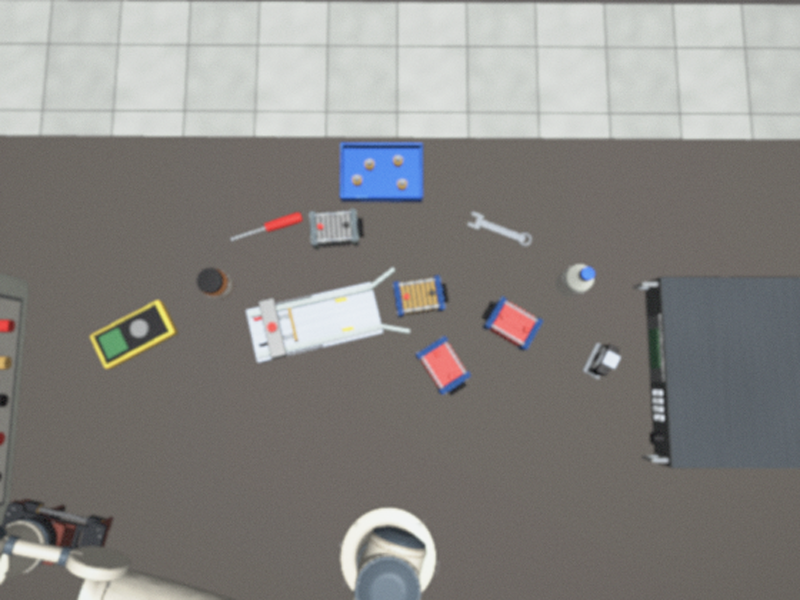

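The top view shows the cradle climbing to the left (+y), with the blue cassette at about (418,296) before its mouth. Two red decoys sit nearby at (513,323) and (443,366). I'll enlarge it.

```bash
python3 - <<'E'
import cv2,pickle
s=pickle.load(open("top.pkl","rb"))
c=s["frame"][175:285,165:325,::-1]
cv2.imwrite("pics/topc.png",cv2.resize(c,(800,550),interpolation=cv2.INTER_CUBIC))
s=pickle.load(open("scene.pkl","rb"))
c=s["frame"][140:250,235:395,::-1]
cv2.imwrite("pics/scenec.png",cv2.resize(c,(800,550),interpolation=cv2.INTER_CUBIC))
E
```

```text
(no output)
```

View pics/topc.png

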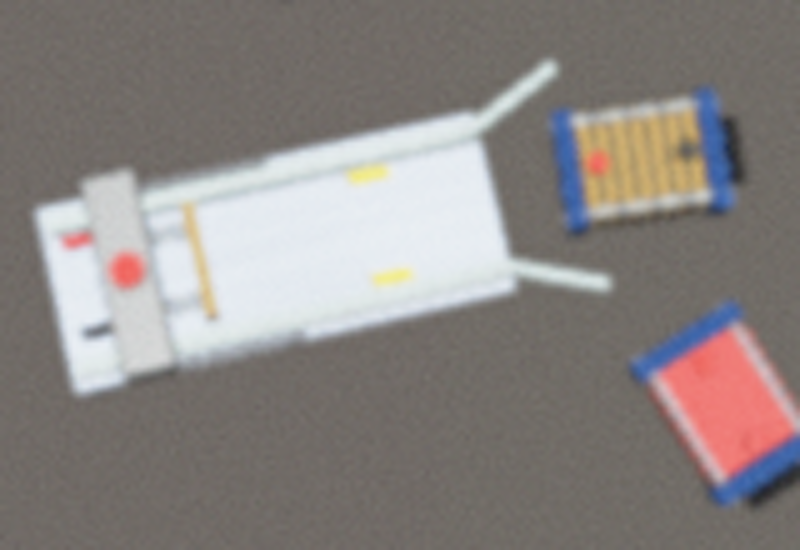

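View pics/scenec.png

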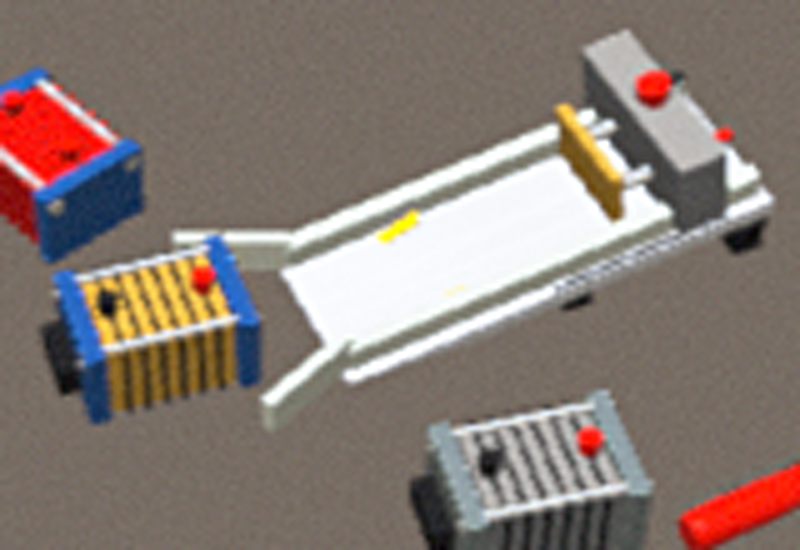

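The crops show, in topc, the toe line from (482,135) to (512,262) and wing ends at (552,68) and (608,284). The cassette's top corners are (553,112), (577,230), (733,207) and (713,90), and the plate's top edge runs (193,205)–(212,318).

```bash
cat > h.py <<'E'
import numpy as np,pickle
def ray(s,u,v,z):
    R=np.array(s["R"]);t=np.array(s["t"])
    d=R.T@np.array([(u-s["cx"])/s["fx"],(v-s["cy"])/s["fy"],1]); o=-R.T@t
    return o+d*(z-o[2])/d[2]
E
python3 - <<'E'
from h import *
s=pickle.load(open("top.pkl","rb"))
P=lambda u,v,z:ray(s,165+u/5-.4,175+v/5-.4,z)
def show(n,*pts):
    for p in pts: print(n,P(*p).round(4))
t1,t2=P(482,135,0),P(512,262,0); 
show("toe",(482,135,0),(512,262,0)); show("wing",(552,66,.026),(608,284,.026))
show("cas",(553,112,.058),(577,230,.058),(733,207,.058),(713,90,.058))
show("plate",(197,205,.074),(216,318,.074))
show("catch",(386,170,.012),(411,274,.012))
# far ramp end outer corners, side
show("rampfar",(35,208,.042),(75,395,.042)); show("railtoe",(482,112,.0),(515,290,.0))
S=pickle.load(open("scene.pkl","rb"))
Q=lambda u,v,z:ray(S,235+u/5-.4,140+v/5-.4,z)
print("S cas",[Q(*p,.058).round(4) for p in((60,275),(98,350),(260,318),(215,238))])
print("S toe",[Q(*p,0).round(4) for p in((283,272),(333,350))])
print("S wing",[Q(*p,.026).round(4) for p in((175,236),(268,402))])
print("S plate",[Q(*p,.074).round(4) for p in((557,107),(615,185))])
E
```

```text
toe [0.6127 0.0372 0.    ]
toe [0.525  0.0159 0.    ]
wing [ 0.6566 -0.0108  0.026 ]
wing [ 0.5082 -0.049   0.026 ]
cas [ 0.6199 -0.0114  0.058 ]
cas [ 0.5413 -0.0275  0.058 ]
cas [ 0.557  -0.1304  0.058 ]
cas [ 0.6352 -0.1177  0.058 ]
plate [0.5549 0.2205 0.074 ]
plate [0.4815 0.2062 0.074 ]
catch [0.5865 0.1022 0.012 ]
catch [0.5155 0.0842 0.012 ]
rampfar [0.556  0.3335 0.042 ]
rampfar [0.4323 0.3025 0.042 ]
railtoe [0.6288 0.0373 0.    ]
railtoe [0.5058 0.0137 0.    ]
S cas [array([ 0.5619, -0.1255,  0.058 ]), array([ 0.6281, -0.1088,  0.058 ]), array([ 0.6183, -0.0093,  0.058 ]), array([ 0.5458, -0.0267,  0.058 ])]
S toe [array([0.5263, 0.0189, 0.    ]), array([0.5994, 0.0392, 0.    ])]
S wing [array([ 0.5077, -0.0485,  0.026 ]), array([ 0.658, -0.011,  0.026])]
S plate [array([0.4798, 0.2069, 0.074 ]), array([0.5571, 0.2254, 0.074 ])]
```

```bash
cat >> h.py <<'E'
from scipy.spatial.transform import Rotation as Ro
YAW=np.radians(104.4); O=np.array([.5675,.028]); SL=.14
D=np.array([np.cos(YAW),np.sin(YAW)]); N=np.array([-D[1],D[0]])
X=[-.2,-.100,-.045,-.02,.3]; Y=[.0045,.0045,.0005,0,0]; W=[-6.4,-6.4,-1,0,0]  # expected cassette track in the cradle frame
FACE=.010; TIP=.013
def pose(x,back=0,up=0):
    "TCP pose with finger face on the pad of a cassette whose rear edge is at cradle x-0.055"
    y=np.interp(x,X,Y); w=np.radians(np.interp(x,X,W)); xr=x-.055
    th=SL*np.clip((xr+.11)/.11,0,1); zr=max(xr,0)*np.tan(SL)
    R=Ro.from_euler('ZY',[YAW+w,-th])
    rear=O+D*x+N*y-.055*np.array([np.cos(YAW+w),np.sin(YAW+w)])
    p=np.r_[rear,zr]+R.apply([-.014-FACE-back,0,TIP+.182+up])
    return p, (R*Ro.from_euler('x',180)).as_euler('xyz',degrees=True)
def F(r):
    s=r.sense(); f=np.array(s["contact_force"]); return round(s["clock"],2),round(-float(f[:2]@D),2),f.round(2)
E
python3 - <<'E'
from station import r
from h import *
r.grab(10)
p,o=pose(-.1,.02,.10); print(p,o,r.inverse_kinematics(p,o))
for x in(-.1,0,.08,.16): print(pose(x)[0].round(3),r.inverse_kinematics(*pose(x)))
r.reach(p,o); p,o=pose(-.1,.02); r.servo_line(p,o)
print(r.sense()["opening"],F(r))
for b in (.014,.01,.007,.004,.001,-.002):
    p,o=pose(-.1,b); r.servo_line(p,o,speed=.03); f=F(r); print(b,f)
    if f[1]>1: break
import cv2
for n in("scene","top"):
    s=r.snapshot(n); pickle.dump(s,open(n+"1.pkl","wb"))
a=pickle.load(open("scene1.pkl","rb"))["frame"][120:260,220:400,::-1]
cv2.imwrite("pics/s1.png",cv2.resize(a,(770,599),interpolation=cv2.INTER_CUBIC))
E
```

```text
[ 0.6017885  -0.16801396  0.295     ] [-1.26759688e+02 -1.27222187e-14  9.80000000e+01] [-14.09293432  30.3329888   58.30977722 -27.42413107 139.13864202
 -35.08055072]
[ 0.599 -0.148  0.195] [-12.66171267  33.02027904  65.0628793  -22.05001067 131.14945532
 -27.6415814 ]
[ 0.591 -0.062  0.193] [ -5.47943378  30.11997607  69.27216629 -18.07132327 131.29461634
 -27.42713669]
[0.574 0.003 0.193] [ -0.92008456  27.88456853  72.2974275  -10.26933332 132.64655031
 -22.5583568 ]
[0.554 0.08  0.205] [  5.48241117  25.39582613  74.35455602  -3.31246109 133.82300217
 -14.03027203]
0.0006933757177371734 (5.22, -0.31, array([0.52, 0.45, 0.54]))
0.014 (5.58, -0.14, array([-0.1 ,  0.12, -0.1 ]))
0.01 (5.86, -0.06, array([-0.54, -0.08,  0.21]))
0.007 (6.11, -0.16, array([-0.39,  0.06, -0.54]))
0.004 (6.36, -0.31, array([0.05, 0.33, 0.53]))
0.001 (6.61, 0.3, array([ 0.18, -0.26, -0.4 ]))
-0.002 (6.86, -0.26, array([ 0.37,  0.37, -0.6 ]))
```

View pics/s1.png

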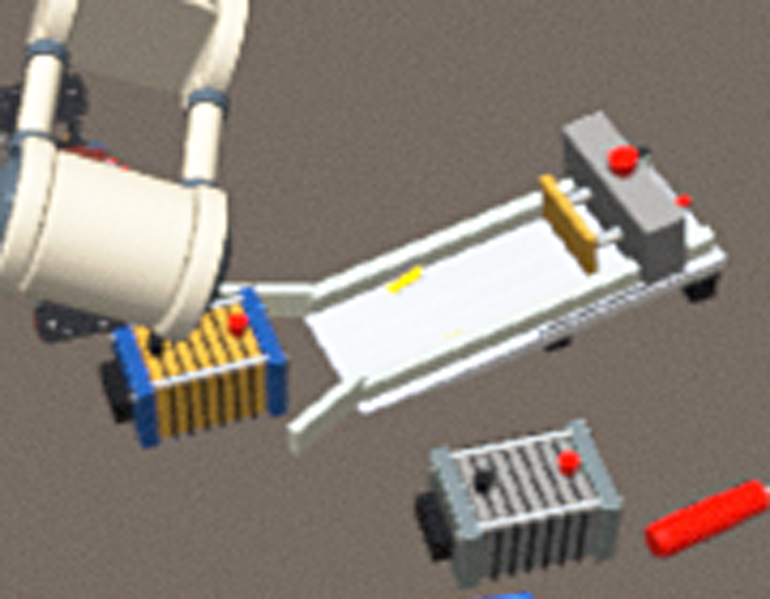

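The frame shows the arm tilted about 53° beside the cassette, because I passed a Euler angle in radians instead of degrees. Nothing was touched and all the forces are about zero. I'll lift, correct the angle and redo the approach.

```bash
sed -i "s/from_euler('x',180)/from_euler('x',np.pi)/" h.py; python3 - <<'E'
from station import r
from h import *
q=np.array(r.sense()["tcp_pos"]); q[2]+=.12; r.servo_line(q)
p,o=pose(-.1,.02,.10); print(p.round(3),o.round(1))
for x in(-.1,0,.08,.16): print(r.inverse_kinematics(*pose(x)).round(0))
r.reach(p,o); p,o=pose(-.1,.02); r.servo_line(p,o)
print(F(r))
for b in np.arange(.015,-.012,-.003):
    p,o=pose(-.1,b); r.servo_line(p,o,speed=.03); f=F(r); print(round(b,3),f)
    if f[1]>1.2: break
import cv2
s=r.snapshot("top"); pickle.dump(s,open("top2.pkl","wb")); S=r.snapshot("scene")
a=np.vstack([s["frame"][175:265,225:345],S["frame"][150:240,230:350]])[:,:,::-1]
cv2.imwrite("pics/s2.png",cv2.resize(a,(400,600),interpolation=cv2.INTER_CUBIC))
E
```

```text
[ 0.602 -0.168  0.295] [180.   0.  98.]
[-17.  11.  85.   0.  83. -25.]
[-10.   8.  89.   4.  85. -25.]
[ -5.   6.  92.   8.  85. -21.]
[  2.   3.  94.   8.  85. -13.]
(9.53, 0.51, array([ 0.31, -0.45,  0.54]))
0.015 (9.85, 0.42, array([ 0.46, -0.32, -0.25]))
0.012 (10.1, -0.97, array([ 0.08,  1.02, -0.45]))
0.009 (10.35, -0.01, array([ 0.49,  0.13, -0.1 ]))
0.006 (10.6, 0.43, array([ 0.29, -0.37,  0.9 ]))
0.003 (10.85, 0.71, array([-0.32, -0.81,  0.16]))
0.0 (11.1, 1.29, array([ 0.1 , -1.31, -0.53]))
```

View pics/s2.png

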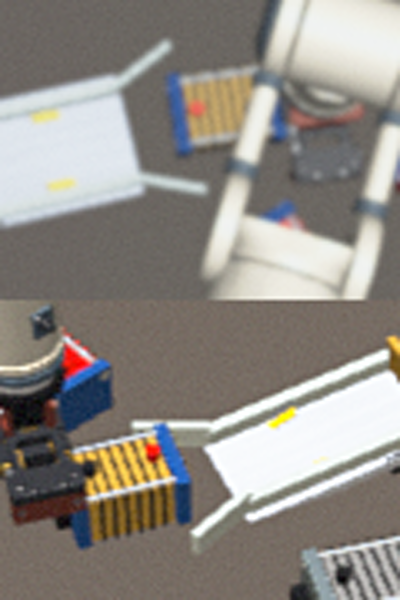

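The tool is now vertical and sits behind the pad, with the cassette unmoved. Next I'll push into the lane.

```bash
python3 - <<'E'
from station import r
from h import *
import cv2
for x in [-.085,-.07,-.055,-.04,-.02,0,.02,.04,.06]:
    r.servo_line(*pose(x),speed=.04); f=F(r); print(x,f)
    if f[1]>12: break
s=r.snapshot("top"); S=r.snapshot("scene")
a=np.vstack([s["frame"][175:265,200:320],S["frame"][135:225,260:380]])[:,:,::-1]
cv2.imwrite("pics/s3.png",cv2.resize(a,(400,600),interpolation=cv2.INTER_CUBIC))
E
```

```text
-0.085 (11.72, -0.61, array([-0.31,  0.55, -0.76]))
-0.07 (12.26, -0.04, array([-0.06,  0.02,  0.57]))
-0.055 (12.79, 0.16, array([-0.3 , -0.24,  0.5 ]))
-0.04 (13.23, 28.58, array([ -1.63, -29.93,   0.26]))
```

View pics/s3.png

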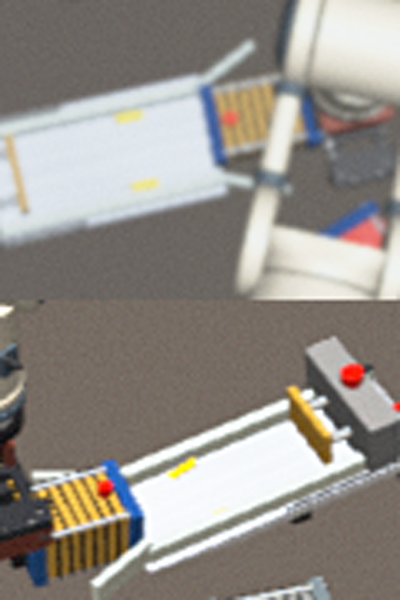

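The frame shows the nose entering at the toe line: top-view crop nose corners at (203,88) and (222,162), with the pad still against the fingers. The push has jammed at 28 N. I'll back off a little and measure the nose against the lane, with parallax included.

```bash
python3 - <<'E'
from station import r
from h import *
import cv2
p,o=pose(-.045); r.servo_line(p,o,speed=.04); print(F(r))
s=r.snapshot("top"); S=r.snapshot("scene"); pickle.dump((s,S),open("b.pkl","wb"))
a=np.hstack([s["frame"][190:250,245:305],S["frame"][160:220,240:300]])[:,:,::-1]
cv2.imwrite("pics/s4.png",cv2.resize(a,(800,400),interpolation=cv2.INTER_CUBIC))
E
```

```text
(13.58, 14.58, array([ -1.62, -15.47,  -0.49]))
```

View pics/s4.png

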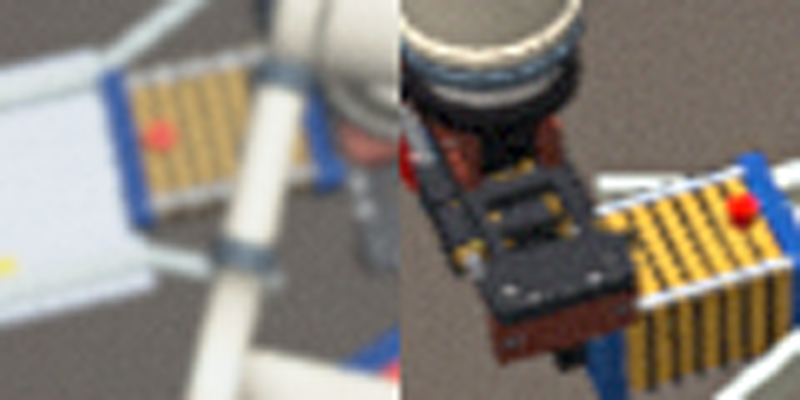

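```bash
python3 - <<'E'
from h import *
s,S=pickle.load(open("b.pkl","rb"))
k=400/60
P=lambda u,v,z:ray(s,245+u/k-.4,190+v/k-.4,z)
def c(p): d=p[:2]-O; return (d@D*1000).round(1),(d@N*1000).round(1)
for n,q in dict(noseR=(103,73,.059),noseL=(133,228,.059),rearL=(343,186,.058),railR=(98,66,.018),railL=(150,250,.018)).items(): print(n,c(P(*q)))
Q=lambda u,v,z:ray(S,240+(u-400)/k-.4,160+v/k-.4,z)
for n,q in dict(noseR=(798,258,.059),noseL=(752,153,.059),rearR=(600,305,.058)).items(): print("S",n,c(Q(*q)))
E
```

```text
noseR (np.float64(0.5), np.float64(-41.5))
noseL (np.float64(4.7), np.float64(37.1))
rearL (np.float64(-101.1), np.float64(42.2))
railR (np.float64(1.7), np.float64(-51.9))
railL (np.float64(-1.2), np.float64(46.2))
S noseR (np.float64(-5.7), np.float64(-37.6))
S noseL (np.float64(2.5), np.float64(33.8))
S rearR (np.float64(-99.0), np.float64(-27.3))
```

The nose is about 3° clockwise and its right corner is on the right wing/rail junction. I'll push on the right half of the pad to turn the cassette counter-clockwise into the lane.

```bash
sed -i 's/^X=.*$/X=[-.2,-.03,.0,.3]; Y=[-.005,-.005,-.005,0]; W=[0,0,0,0]/' h.py; python3 - <<'E'
from station import r
from h import *
import cv2
def lag(x): return round(float((pose(x)[0][:2]-np.array(r.sense()["tcp_pos"])[:2])@D)*1000,1)
q=np.array(r.sense()["tcp_pos"]); q[:2]-=D*.02; r.servo_line(q,speed=.08); print(F(r))
r.servo_line(*pose(-.052,.008),speed=.08)
for x in [-.05,-.045,-.04,-.035,-.03,-.025,-.02]:
    r.servo_line(*pose(x),speed=.03); f=F(r); print(x,f,lag(x))
    if f[1]>30: break
s=r.snapshot("top"); S=r.snapshot("scene"); pickle.dump((s,S),open("b.pkl","wb"))
a=np.hstack([s["frame"][185:245,235:295],S["frame"][150:210,260:320]])[:,:,::-1]
cv2.imwrite("pics/s5.png",cv2.resize(a,(800,400),interpolation=cv2.INTER_CUBIC))
E
```

```text
(14.12, -0.54, array([-0.5 ,  0.43, -0.81]))
-0.05 (14.9, 2.85, array([ 0.92, -2.71, -0.66])) 0.2
-0.045 (15.18, 3.27, array([ 0.74, -3.19, -0.44])) 0.7
-0.04 (15.45, 1.46, array([ 0.76, -1.31, -0.13])) -0.3
-0.035 (15.72, 1.5, array([ 0.51, -1.41,  0.06])) -0.4
-0.03 (16.0, 1.19, array([ 0.33, -1.14,  1.09])) -0.3
-0.025 (16.27, 1.56, array([ 0.48, -1.49, -0.03])) -0.2
-0.02 (16.55, 2.24, array([-0.23, -2.37,  1.47])) -0.2
```

View pics/s5.png

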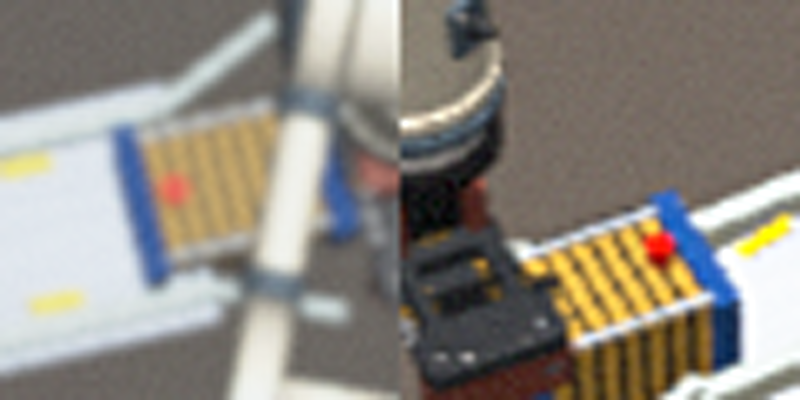

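The nose is now inside the lane and aligned, at only 1–2 N. I'll continue up the ramp with force monitoring.

```bash
cat >> h.py <<'E'
def Fa(r,n=6):
    v=[]
    for _ in range(n): r.wait(.03); v.append(F(r)[1])
    return round(float(np.mean(v)),2)
E
python3 - <<'E'
from station import r
from h import *
def lag(x): return round(float((pose(x)[0][:2]-np.array(r.sense()["tcp_pos"])[:2])@D)*1000,1)
for x in [-.01,0,.01,.02,.035,.05,.065,.08,.09,.1,.11,.12,.126,.13,.134]:
    r.servo_line(*pose(x),speed=.04); f=Fa(r); print(x,r.sense()["clock"],f,lag(x))
    if f>(25 if x<.08 else 8): break
E
```

```text
-0.01 17.1917 1.01 -0.3
0 17.7333 0.19 -0.2
0.01 18.275 -0.32 -0.2
0.02 18.8167 1.37 0.0
0.035 19.45 0.04 -0.2
0.05 20.0833 0.27 -0.2
0.065 20.7833 -0.29 -0.3
0.08 21.5083 0.36 -0.2
0.09 22.1083 0.27 -0.3
0.1 22.7083 0.76 -0.1
0.11 23.3083 1.18 -0.1
0.12 23.9083 2.01 -0.0
0.126 24.4083 2.66 0.1
0.13 24.8583 4.23 0.2
0.134 25.3083 3.9 0.1
```

```bash
python3 - <<'E'
from station import r
from h import *
import cv2
for x in [.136,.138,.140,.142]:
    r.servo_line(*pose(x),speed=.02); f=Fa(r,8); print(x,r.sense()["clock"],f)
    if f>9: break
s=r.snapshot("top"); S=r.snapshot("scene"); pickle.dump((s,S),open("c.pkl","wb"))
a=np.hstack([s["frame"][175:245,195:265],S["frame"][130:200,300:370]])[:,:,::-1]
cv2.imwrite("pics/s6.png",cv2.resize(a,(800,400),interpolation=cv2.INTER_CUBIC))
E
```

```text
0.136 25.825 4.52
0.138 26.3417 4.62
0.14 26.8583 4.84
0.142 27.375 5.17
```

View pics/s6.png

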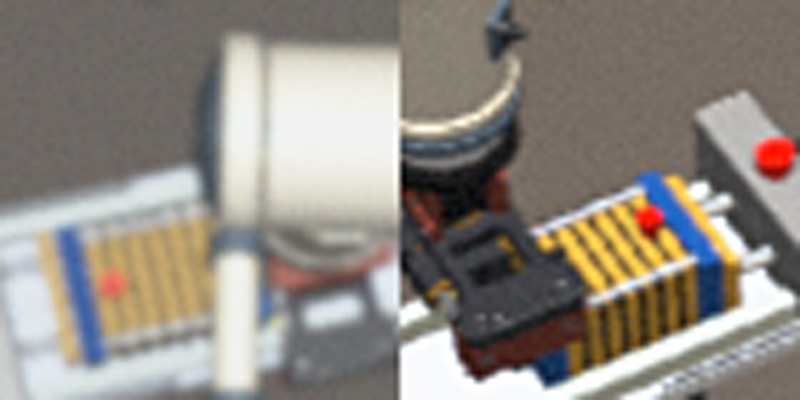

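The nose is at the plate (scene crop, plate top corner about (668,178)), which seems barely moved. I'll track the plate's right edge against the first picture while stepping on gently.

```bash
cat >> h.py <<'E'
def edge(S):
    "sub-pixel column of the plate's right (up-slope) edge in scene rows: red-minus-blue falling through half"
    f=S["frame"].astype(float); g=f[:,:,0]-f[:,:,2]; out=[]
    for row in range(166,176):
        a=g[row,340:372]; i=np.where(a>55)[0]
        if len(i): j=i[-1]; out.append(340+j+(a[j]-55)/(a[j]-a[j+1]+1e-9) if j<31 else np.nan)
        else: out.append(np.nan)
    return np.array(out).round(1)
E
python3 - <<'E'
from station import r
from h import *
print(edge(pickle.load(open("scene.pkl","rb")))); print(edge(pickle.load(open("c.pkl","rb"))[1]))
for x in [.144,.146,.148]:
    r.servo_line(*pose(x),speed=.02); f=Fa(r,8); print(x,r.sense()["clock"],f,edge(r.snapshot("scene")))
    if f>9: break
E
```

```text
[352.5 353.5 353.6 354.3 355.3 356.  356.6 357.4 358.5 359. ]
[352.6 353.5 353.7 354.4 355.4 356.1 356.6 357.4 358.5 359. ]
0.144 27.9917 5.27 [352.6 353.6 353.7 354.4 355.4 356.2 356.7 357.5 358.5 359. ]
0.146 28.5583 6.58 [352.9 354.2 354.6 354.9 355.7 356.5 357.5 358.2 359.3 359.6]
0.148 29.125 7.95 [353.9 354.8 354.8 355.7 356.9 357.4 357.9 358.6 359.8 360. ]
```

The tracker shows the plate was first touched at about x=0.1445. I'm aiming for roughly 9–10 mm of press.

```bash
python3 - <<'E'
from station import r
from h import *
e0=edge(pickle.load(open("scene.pkl","rb")))
for x in [.150,.1515,.153,.154]:
    r.servo_line(*pose(x),speed=.015); f=Fa(r,8); print(x,r.sense()["clock"],f,np.nanmean(edge(r.snapshot("scene"))-e0).round(2))
    if f>13.5: break
E
```

```text
0.15 29.725 9.29 2.27
0.1515 30.2917 10.31 2.79
0.153 30.8583 11.37 3.23
0.154 31.425 12.13 3.48
```

```bash
python3 - <<'E'
from station import r
from h import *
e0=edge(pickle.load(open("scene.pkl","rb")))
for b in (.003,.006,.012):
    r.servo_line(*pose(.154,b),speed=.02); print(b,Fa(r,4),np.nanmean(edge(r.snapshot("scene"))-e0).round(2))
r.wait(.5); S=r.snapshot("scene"); print(r.sense()["clock"],np.nanmean(edge(S)-e0).round(2))
E
```

```text
0.003 6.16 3.2
0.006 0.06 2.6
0.012 0.11 2.59
33.625 2.61
```

```bash
python3 - <<'E'
from station import r
from h import *
import cv2
e0=edge(pickle.load(open("scene.pkl","rb")))
r.servo_line(*pose(.154,.04),speed=.08); r.servo_line(*pose(.154,.04,.15)); 
r.reach([.45,-.3,.40],[180,0,90])
T=r.snapshot("top");S=r.snapshot("scene"); print(r.sense()["clock"],np.nanmean(edge(S)-e0).round(2),r.sense()["contact_force"])
def yel(f,a):  # saturated yellow centroids in the prong area
    m=cv2.inRange(cv2.cvtColor(f,cv2.COLOR_RGB2HSV),(25,90,150),(34,255,255)); k=np.zeros_like(m); k[a]=m[a]
    n,_,st,c=cv2.connectedComponentsWithStats(k); return [(st[i].tolist(),c[i].round(1).tolist()) for i in range(1,n) if st[i][4]>2]
at=(slice(195,245),slice(225,255)); as_=(slice(175,205),slice(300,340))
for n,g,a in(("top",T,at),("scene",S,as_)):
    print(n,"before",yel(pickle.load(open(n+".pkl","rb"))["frame"],a)); print(n,"now",yel(g["frame"],a))
E
```

```text
36.7333 2.62 [ 0.41252283 -0.72088543 -1.04658054]
top before [([236, 209, 6, 2, 8], [238.2, 209.4]), ([241, 229, 5, 2, 6], [243.3, 229.8])]
top now [([236, 209, 6, 2, 8], [238.2, 209.4]), ([241, 229, 5, 2, 6], [243.3, 229.8])]
scene before [([311, 182, 7, 6, 19], [314.3, 185.0])]
scene now [([311, 184, 6, 4, 13], [313.3, 185.6])]
```

```bash
python3 - <<'E'
from station import r
from h import *
S=r.snapshot("scene"); s0=pickle.load(open("scene.pkl","rb"))
def pr(s,y,z): # slope coords s, lateral y, height above ramp
    h=s*np.cos(SL)-z*np.sin(SL); X=np.r_[O+D*h+N*y, s*np.sin(SL)+z*np.cos(SL)]
    c=np.array(S["R"])@X+S["t"]; return (c[:2]/c[2]*S["fx"]+[S["cx"],S["cy"]]).round(1)
for fs in (.196,.200):
  t=fs-.104
  print("tip up",pr(t,.031,.008),pr(t,.040,.008),"flush",pr(t,.031,0),pr(t,.04,0),"hinge",pr(t-.031,.031,0),pr(t-.031,.04,0))
  print("rear face bottom L/R",pr(t,.04,0),pr(t,-.04,0),"top",pr(t,.04,.058),pr(t,-.04,.058))
for f in(s0,S): print((f["frame"][179:190,308:322,:].astype(int)@[1,1,-2]//2))
for f in(s0,S): print((f["frame"][179:190,308:322,2]))
E
```

```text
tip up [317.5 183.9] [316.3 182.1] flush [317.7 185.5] [316.5 183.7] hinge [309.1 189.1] [308.  187.4]
rear face bottom L/R [316.5 183.7] [327.4 199.9] top [314.8 171.6] [325.9 187.8]
tip up [318.6 183.4] [317.4 181.6] flush [318.8 185. ] [317.6 183.3] hinge [310.2 188.7] [309.1 186.9]
rear face bottom L/R [317.6 183.3] [328.5 199.4] top [315.9 171.1] [327.1 187.3]
[[ 13  10   7   1  -1  -2  -2  -2   0   4   6  11   9  15]
 [  1  -1  -2  -1   0  -1   0   3   5   7   9  12  15  13]
 [ -1  -1  -1  -2   1   3   8   6   8  17  14  10  11  -3]
 [ -2   0   1   7   8   6   2   5  66 150  88  -6 -11  -3]
 [  3   9  11  13   6   5  17  71 191 240  65  -4  -4  -4]
 [ 13  12  12   6   3  62 180 255 255 226  70 -12  -7  -5]
 [ 12  10  10  13  40 173 255 254 187  68 -10  -8  -5  -4]
 [  7   7  47 120 204 254 202 101  -1  -8  -7  -7  -5  -4]
 [-11   1  88 211 251 131   5  -8  -9  -7  -6  -4  -4  -4]
 [ -2  -2  -1  74  68  -1  -8  -6  -6  -4  -4  -4  -3  -3]
 [ -4  -7  -6  -6  -6  -7  -6  -5  -4  -4  -3  -4  -4  -5]]
[[ 14  10   6   3  -3  -2  -1  -1  -1  -8 -29 -42 -45 -77]
 [  3  -1  -1  -2  -1  
[... 1167 characters left out ...]
 255 255 255 255 255 254 253 252 252 253 252 252]]
[[104 148 190 227 255 255 255 255 253 175  78  74  84 138]
 [223 255 255 255 255 255 251 201 148  93  59  59  76  82]
 [255 255 255 253 234 205 154 106  58  48  37  49  70  74]
 [255 247 222 194 143 126 112  79  23  40  35  41  53  69]
 [202 150 136 126 119 118 126  97  32  45  45  36  39  63]
 [123 110 109 126 137 106  69   7  18  35  41  43  43  47]
 [110 116 122 158 176  75   0   0  26  17  33  41  40  43]
 [130 165 190 139  55   0  44 127 145  45  24  32  51  45]
 [241 253 166  42   3 105 243 255 255 160  44  27  36  52]
 [255 255 253 177 174 235 255 255 255 255 114  22  35  42]
 [254 255 255 255 255 255 255 255 255 255 204  64  18  44]]
```

The visible part of the prong is pixel-identical to its raised state, and its tip is just hidden behind the cassette's rear. The plate is holding steady at about 7 mm, so I'm handing in.

```bash
python3 -c "
from station import r
print(r.hand_in(), r.sense()['clock'])"
```

```text
the job is handed in; nothing more can be done
the job is handed in; nothing more can be done
```

The cassette is home and handed in at about 37 s of the 54 s allowed: the images show the catch risen behind it and the contact plate held at about 7 mm (about 9.5 mm at most during the push), the arm is clear, nothing but the cassette and the cradle was touched as far as the force readings show, and the station returned no verdict.

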